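Turn a rinsed beaker over onto the drying peg

ROBOT

A 6-joint arm with a two-finger parallel gripper is mounted at the origin on the work surface; the furniture and walls round the work are solid. World frame = base frame: x ahead of the robot, y to its left, z up, the work surface at z = 0. Lengths are in m, angles in rad, forces in N, time in s.
With the tool pointing down it reaches from about 0.35 to 0.85 m from the base axis. Payload 8.1 kg.
Tool frame: the origin (TCP) lies on the centre line of the jaws, within the pads' length; the fingertips stand robot.tips_ahead ahead of it and the grasp point (between the pads) lies 6 mm ahead of it (robot.tips_ahead is the distance from the TCP to the fingertips, in m); z points along the fingers, y is the line along which they close (so a half turn about z gives the same grasp; the last joint's range is limited). The gripper opens to 93 mm and grips with 3 to 60 N. Pads are 15 mm wide; open, the fingers measure 128 mm over their backs; the gripper's body (75 mm by 188 mm) begins 65 mm behind the grasp point.
Start: joints at [1.197, 0.13, 1.488, -0, 1.523, -0.085], TCP at [0.171, 0.575, 0.213] pointing down, gripper open.
Joint ranges: [-2.96, 2.96], [-0.89, 2.26], [0.02, 2.5], [-1.34, 4.48], [0, 2.73], [-2.66, 2.66]. Speed limits (rad/s): [2.39, 2.39, 2.79, 3.14, 3.14, 3.14].

INTERFACE

Orientations are given as a rotation vector (axis times angle).
In Python, from plant import robot gives the robot as it stands.
- The arm moves only by the tool apply_moves, never from a script. Its arguments are lists of equal length, an entry for each row: "delta_pos": the shift along the tool's x, y, z in cm, a list of three; "twist": the turn about the tool's z in rad. A call has 1 to 8 rows; each row shifts and turns the commanded pose from where the row before left it, along the tool's axes as they then stand; what a row does not reach is not made up. A row lasts 1/8 s, in which the tool goes at most 62.5 mm and 10.7 degrees, less where a joint would pass 70% of its speed; a pose out of reach is approached as far as the arm can. A call with a gripper value outside its range is refused whole. "gripper" is the finger opening in cm, from 0 to 9.3, set as the call begins (left out, the last holds). The fingers move at their own pace and stop on an object; "squeeze" is the grip in N (left out, the last holds). Time passes only in rows, so rows that do not move let the fingers close. It gives the time, the measured TCP pose, the force, the opening and the grip force at its end, in the units of the state.
- robot.read_state(): the state, without advancing time (a new reading comes with each control period).
- robot.read_camera(name): name is "scene" or "top" or "wrist"; returns a dict with "frame" (400x640x3 uint8, red, green, blue), "vertical_fov" (degrees; the focal length in pixels is half the picture's height over the tangent of half this angle, whatever the lens; pixels are square), "cx", "cy" (the principal point, pixels), "k1" (the pictures are not rectified: a ray, as slopes to the right and down, at radius r is drawn at 1 + k1 r^2 times it, then the intrinsics apply), "R" (3x3) and "t" (3): a world point X has camera coordinates R X + t. Camera axes: x right, y down, z forward; pixel columns grow to the right and rows downward; lengths in m; the calibration is good to about 2 mm. A picture is of the moment at which its call begins. There is no depth.
- robot.close_job(): hands the job in; it is judged then, once.
The state is a dict: "t": time; "q": joint angles; "dq": joint speeds; "joint_torque": joint torques, N m; "tool_pos": TCP position; "orientation": TCP orientation; "force": force on the tool from outside, world axes, zero at the start; "wrist_torque": the same for the moment, N m; "opening": finger opening in m; "gripper_force": force on a finger pad.
Only numpy, scipy, OpenCV 4.12 (cv2) and the standard library are available. Lean on these libraries where they do the work, as an engineer would, in place of code of your own. Each camera call takes 0.05 s, during which the arm holds its last target. There are 200 camera calls.

TASK

The blue beaker stands mouth-up at the open end of the white drying station. Tip it over along the channel so that its mouth faces the green peg, slide it fully home onto the peg, then swing the red-barred lever all the way over to its stop, so that the beaker ends mouth-down over the upright peg with its rim resting flat on the steel disc. Do not let the beaker drop onto the table, and do not disturb the two dropper bottles and the vial beside the station.

Things in the scene. Friction and masses are not known exactly. Their poses are not given: they have to be found in the camera images.
- station: Fixed drying station: grey base 400 (its x) x 100 mm with a white channel. Origin: centre of underside, z up. Channel: x -195 to +90 mm, floor 30 mm up, inner width 72 mm, walls 22 mm above the floor, open at the -x end where the beaker stands. Carriage hinge at x = 100 mm, z = 18 mm, axis along y; beyond it the flat landing (11 mm up) for the swung-over disc.
- carriage (a joint): Angle (rad) of the carriage on its stiff hinge (0.35 N m): a steel disc (80 mm wide, 8 thick) with the peg at its centre and the lever on its edge. Near 0 at the start: disc upright across the channel's +x end, peg level, pointing to station -x, lever up. 1.571 (stop): disc flat beyond the hinge, peg upright, lever level, pointing to station +x.
- hinge (a point): Middle of the hinge line of the carriage, 18 mm above the table, on the fixed station; its axes are those of the station (hinge axis = y).
- lever_bar (a point): Centre of the red cross bar at the lever's end: 76 mm long along the station's y, 16 mm diameter, 170 mm from the hinge line (188 mm above the table at angle 0), with free space around it.
- peg_foot (a point): Centre of the disc's face, where the peg starts. Peg: green, 46 mm diameter, 65 mm long, last 23 mm tapering to 22 mm, along the point's -x axis. At carriage angle 0 it lies 62 mm above the table (32 mm above the channel floor) at station x = 100 mm.
- beaker: Loose blue plastic beaker, straight round cylinder 64 mm outside diameter, 105 mm tall, wall 3 mm, bottom 4 mm, 0.12 kg, open at one end. Origin: centre of the outside of its bottom; z points to the mouth. It starts upright in the channel.
- beaker_mouth (a point): Centre of the beaker's open rim, 105 mm from its bottom.
- stain_red: Loose dropper bottle with red cap, 37 mm wide, 98 mm tall, standing beside the station; origin under its centre. Leave alone.
- stain_blue: Loose dropper bottle with blue cap, 37 mm wide, 98 mm tall, standing beside the station; origin under its centre. Leave alone.
- vial_c: Loose small vial with white cap, 29 mm wide, 59 mm tall, standing beside the station; origin under its centre. Leave alone.

How it is judged:
On the way, in this order (a step that is already met when the one before it is completed fails the run):
1. the beaker lies on its side in the channel with its mouth towards the peg (angle between beaker's own z axis and vertical above 1.4 rad and angle between the z axis of beaker and the x axis of station, either way round below 0.15 rad and distance between beaker and peg_foot above 0.12 m and x of beaker_mouth in the frame of station below 0.09 m and z of beaker_mouth in the frame of station below 0.075 m), for 0.2 s.
2. the beaker has been slid home over the peg, rim within 12 mm of the disc, before the lever is swung (distance between beaker_mouth and peg_foot below 0.018 m and x of beaker_mouth in the frame of peg_foot above -0.012 m and value of joint carriage below 0.3 rad), for 0.2 s.
At the end, for the whole second after the job is handed in: Carriage swung over to within 0.07 rad of its stop (above 1.5 rad); beaker upside down, within 0.09 rad of vertical, its rim centre within 12 mm of the peg's foot horizontally and no more than 26 mm above the table (flat on the disc, whose face is then 18 mm up), at rest (value of joint carriage above 1.5 rad and angle between beaker's own z axis and vertical above 3.05 rad and horizontal distance between beaker_mouth and peg_foot below 0.012 m and z of beaker_mouth in the frame of station below 0.026 m and linear speed of beaker below 0.02 m/s); the robot touches nothing.
It fails at once if a dropper bottle or the vial was disturbed (moved more than 20 mm) (distance of any of stain_red, stain_blue, vial_c from where it was at the start of the episode above 0.02 m).
It fails at once if the beaker fell from the station onto the table (height (world z) of beaker below 0.012 m).
It also fails if it takes over 51 s, if anything falls off the work surface, if the arm or the gripper's body presses on something with over 40 N, if the wrist force passes 120 N, or if a joint passes its speed limit or range.

## Working session

There is one attempt and no reset: what is moved stays moved. The work goes in short steps, Python scripts to look and compute and a tool call to move; the robot and the scene stay as the last step left them, time stands still between calls to the robot, and variables do not carry over. Pictures are saved under pics/ and viewed, at most 10 in all, crops included, and the job is handed in when it is done.

Besides the shell and the picture viewer there is one more tool, called after ">>>" in YAML: its name, and indented under it one key for each argument. apply_moves: Moves the arm, as the interface text tells. Its arguments: {"type":"object","properties":{"delta_pos":{"type":"array"},"twist":{"type":"array"},"gripper":{"type":"number"},"squeeze":{"type":"number"}},"required":["delta_pos","twist"]}

```bash
mkdir -p pics; ls; cat > h.py <<'E'
import numpy as np, cv2
from plant import robot
def cam(n):
    c=robot.read_camera(n); c['f']=200/np.tan(np.radians(c['vertical_fov'])/2); c['R']=np.array(c['R']); c['t']=np.array(c['t']); return c
def K(c): return np.array([[c['f'],0,c['cx']],[0,c['f'],c['cy']],[0,0,1.]])
def ray(c,uv):
    p=cv2.undistortPoints(np.array(uv,float).reshape(-1,1,2),K(c),np.array([c['k1'],0,0,0.])).reshape(-1,2)
    d=np.c_[p,np.ones(len(p))]@c['R']; o=-c['R'].T@c['t']; return o,d
def onz(c,uv,z):
    o,d=ray(c,uv); return o+d*((z-o[2])/d[:,2])[:,None]
def proj(c,X):
    Y=np.atleast_2d(X)@c['R'].T+c['t']; s=Y[:,:2]/Y[:,2:]; s=s*(1+c['k1']*(s**2).sum(1))[:,None]
    return s*c['f']+[c['cx'],c['cy']]
def save(c,n): cv2.imwrite('pics/'+n+'.png',c['frame'][:,:,::-1])
E
python3 - <<'E'
from h import *
for n in ['scene','top']:
    c=cam(n); save(c,n+'0'); print(n,c['vertical_fov'],c['k1'],(-c['R'].T@c['t']).round(3))
s=robot.read_state(); print(s['tool_pos'],s['orientation'],robot.tips_ahead,s['t'])
E
```

```text
pics
scene 55.10792646484106 -0.05734180077366913 [ 0.196 -0.408  0.759]
top 46.05744995949142 0.030033230686943132 [0.282 0.14  1.168]
[0.17066056 0.5746579  0.21177978] [-4.51963663e-01 -3.10852837e+00  2.60362219e-03] 0.025 0.1
```

View pics/top0.png

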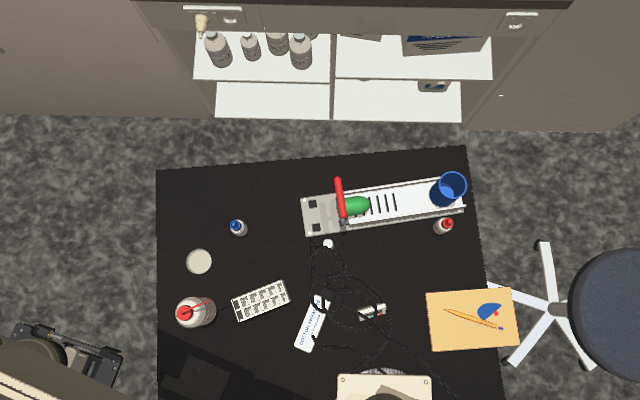

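View pics/scene0.png

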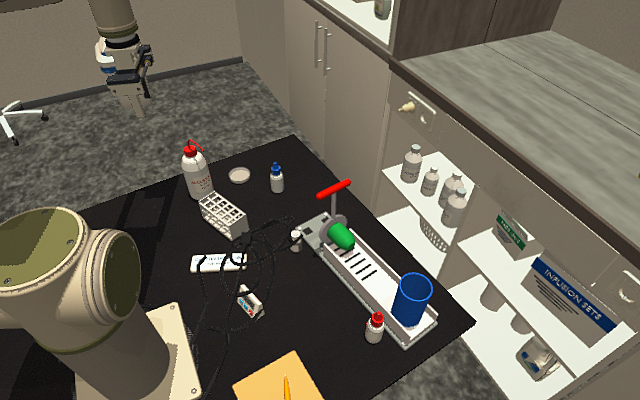

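The top view shows the station with the beaker at about (450,188), the red bar at (341,197) and the peg at (355,206). The red bottle is at (443,226), the vial at (328,243) and the blue bottle at (238,228). The scene view agrees: beaker at (412,300), bar at (334,189).

```bash
cat > m.py <<'E'
from h import *
def mask(c,lo,hi,roi):
    h=cv2.cvtColor(c['frame'],cv2.COLOR_RGB2HSV); m=cv2.inRange(h,np.array(lo),np.array(hi)); k=np.zeros_like(m); a,b,d,e=roi; k[b:e,a:d]=m[b:e,a:d]; return k
def big(m): return max(cv2.findContours(m,cv2.RETR_EXTERNAL,cv2.CHAIN_APPROX_NONE)[0],key=cv2.contourArea)
E
python3 - <<'E'
from m import *
T=cam('top');S=cam('scene')
def tri(u,v):
    (o,d),(p,e)=ray(T,u),ray(S,v); d=d[0];e=e[0]
    k=np.linalg.lstsq(np.c_[d,-e],p-o,rcond=None)[0]; a=o+d*k[0];b=p+e*k[1]; return ((a+b)/2).round(4),np.linalg.norm(a-b).round(4)
def ends(c,roi):
    r=cv2.minAreaRect(big(mask(c,(0,150,90),(8,255,255),roi))); b=cv2.boxPoints(r); 
    l=[np.linalg.norm(b[0]-b[1]),np.linalg.norm(b[1]-b[2])]
    p=[(b[0]+b[3])/2,(b[1]+b[2])/2] if l[0]>l[1] else [(b[0]+b[1])/2,(b[2]+b[3])/2]
    return r,p
rt,et=ends(T,(325,170,360,225)); rs,es=ends(S,(310,170,360,210))
print('bar',rt,rs,tri(rt[0],rs[0])); A=onz(T,et,.19); print(A,np.linalg.norm(A[0]-A[1]))
# beaker
bt=big(mask(T,(100,120,50),(125,255,255),(420,160,480,215))); bs=big(mask(S,(100,120,50),(125,255,255),(380,260,450,335)))
print(cv2.boundingRect(bt),cv2.boundingRect(bs))
# rim in top: project contour to z=.135 ; outer envelope circle
P=onz(T,bt.reshape(-1,2),.135)[:,:2]
print('rim circ',cv2.minEnclosingCircle(P.astype(np.float32)))
# base/white
for n,lo,hi in [('white',(0,0,170),(179,60,255)),('grey+white',(0,0,80),(179,60,255))]:
    m=cv2.morphologyEx(mask(T,lo,hi,(295,165,475,245)),cv2.MORPH_CLOSE,np.ones((9,9)))
    r=cv2.minAreaRect(big(m)); b=cv2.boxPoints(r); 
    for z in (0.011,.052):
        Q=onz(T,b,z)[:,:2]; print(n,z,Q.round(4).tolist(),Q.mean(0),[np.linalg.norm(Q[i]-Q[i-1]).round(3) for i in range(2)])
g=big(mask(T,(50,120,40),(75,255,255),(330,180,390,230))); r=cv2.minAreaRect(g);print('peg',onz(T,[r[0]],.062),onz(T,cv2.boxPoints(r),.062))
for n,uv,z in [('red',(445,223),.098),('vial',(328,243),.059)]: print(n,onz(T,[uv],z))
im=cv2.resize(T['frame'][160:250,290:480],None,fx=4,fy=4,interpolation=cv2.INTER_CUBIC);cv2.imwrite('pics/topcrop.png',im[:,:,::-1])
E
```

```text
bar ((339.851318359375, 196.60809326171875), (41.9217414855957, 7.726752281188965), 80.53767395019531) ((332.8999938964844, 188.80001831054688), (7.602630615234375, 37.565940856933594), 63.43495178222656) (array([0.4909, 0.1137, 0.1891]), np.float64(0.0022))
[[0.53696384 0.12153796 0.19      ]
 [0.44744596 0.10547528 0.19      ]] 0.0909475729037316
(430, 171, 38, 36) (391, 272, 42, 55)
rim circ ((0.5282028913497925, -0.13009417057037354), 0.046832919120788574)
white 0.011 [[0.5295, 0.209], [0.5979, -0.196], [0.4604, -0.2101], [0.3946, 0.1857]] [ 0.49559946 -0.00285943] [np.float64(0.137), np.float64(0.411)]
white 0.052 [[0.5207, 0.2066], [0.5867, -0.1841], [0.454, -0.1977], [0.3906, 0.1841]] [0.48802938 0.00221935] [np.float64(0.132), np.float64(0.396)]
grey+white 0.011 [[0.5263, 0.211], [0.6001, -0.1978], [0.4565, -0.214], [0.3858, 0.1851]] [ 0.49217691 -0.0039314 ] [np.float64(0.143), np.float64(0.415)]
grey+white 0.052 [[0.5177, 0.2085], [0.5888, -0.1859], [0.4503, -0.2014], [0.3821, 0.1835]] [0.48472814 0.00118538] [np.float64(0.138), np.float64(0.401)]
peg [[0.50033426 0.06805027 0.062     ]] [[0.51629142 0.09871853 0.062     ]
 [0.52672863 0.04464658 0.062     ]
 [0.48447453 0.03757245 0.062     ]
 [0.47418087 0.091245   0.062     ]]
red [[ 0.45496097 -0.13124347  0.098     ]]
vial [[0.40729408 0.13602693 0.059     ]]
```

View pics/topcrop.png

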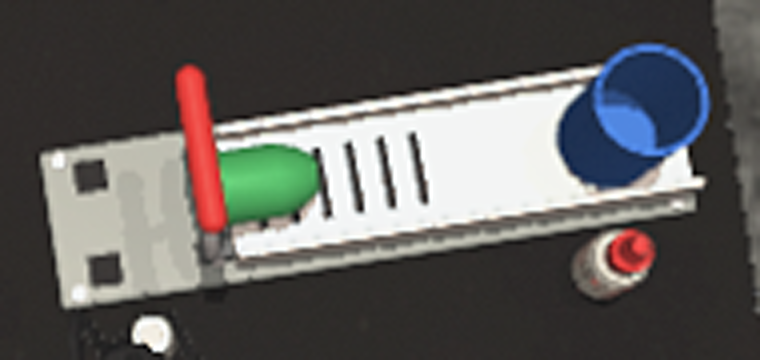

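The zoomed crop shows the base's left corners at full-image pixels (300.5,198) and (306.2,236.7), and its right-lower corner at (463.7,212.5). The beaker rim ellipse is centred at about (453,185).

```bash
cat >> m.py <<'E'
from scipy.spatial.transform import Rotation as Ro
YAW=np.pi/2+0.178; HX=np.array([0.4909,0.1137])
X=np.array([np.cos(YAW),np.sin(YAW)]); Y=np.array([-X[1],X[0]]); C=HX-0.1*X
def st(p): p=np.atleast_2d(p)[:,:2]-C; return np.c_[p@X,p@Y].round(4)
def go(x,y,z,pos=None):
    s=robot.read_state(); R=Ro.from_rotvec(s['orientation']).as_matrix(); p=np.r_[C+x*X+y*Y,z]
    d=R.T@(p-s['tool_pos'])*100; yaw=np.arctan2(R[1,1],R[0,1])-np.arctan2(Y[1],Y[0]); return d.round(2),'tool yaw err vs stationY',((yaw+np.pi/2)%np.pi-np.pi/2).round(3)
def show():
    s=robot.read_state(); R=Ro.from_rotvec(s['orientation']).as_matrix(); print('t',s['t'],'st',st(s['tool_pos']),'z',s['tool_pos'][2].round(4),'F',np.round(s['force'],1)); print('tool in st: x',(R[:2,0]@X).round(3),(R[:2,0]@Y).round(3),'y',(R[:2,1]@X).round(3),(R[:2,1]@Y).round(3),'z',R[:,2].round(3))
E
python3 - <<'E'
from m import *
T=cam('top')
L=onz(T,[(300.5,198),(306.2,236.7)],.011); print('corners st (exp .2,+-.05)',st(L), 'right', st(onz(T,[(463.7,212.5)],.02)))
m=mask(T,(100,120,50),(125,255,255),(420,160,480,215)); c=big(m).reshape(-1,2)
h=cv2.cvtColor(T['frame'],cv2.COLOR_RGB2HSV)
rim=cv2.inRange(h,np.array((100,120,170)),np.array((125,255,255))); rim[:,:420]=0; ys,xs=np.nonzero(rim[160:215]); 
P=np.c_[xs,ys+160]; far=P[(P[:,0]>445)]
w=onz(T,P,.135)[:,:2]; print('rim enclosing', [ (st(a),r) for a,r in [cv2.minEnclosingCircle(w[(st(w)[:,0]<-0.13)|(st(w)[:,1]<-.01)].astype(np.float32))]])
e=onz(T,[(453,185)],.135); print('beaker rim st',st(e),st(w).min(0),st(w).max(0))
for n,uv,z in [('red',(445,223),.098),('vial',(328,243),.059),('blue',(237,224),.098)]: print(n,st(onz(T,[uv],z)))
show(); print(go(-.15,0,.28))
E
```

```text
corners st (exp .2,+-.05) [[ 0.1861 -0.0496]
 [ 0.1864  0.0493]] right [[-0.2074  0.0512]]
rim enclosing [(array([[-0.1586, -0.0009]]), 0.03225141018629074)]
beaker rim st [[-0.16   0.001]] [-0.1902 -0.0324] [-0.1275  0.0313]
red [[-0.1347  0.0787]]
vial [[0.1368 0.0783]]
blue [[0.3371 0.007 ]]
t 0.25 st [[0.6106 0.2334]] z 0.2122 F [0.6 0.1 0.2]
tool in st: x 0.45 0.893 y 0.893 -0.45 z [-0.    -0.001 -1.   ]
(array([-55.07, -57.42,  -6.73]), 'tool yaw err vs stationY', np.float64(1.104))
```

The station centre sits about 10 mm further back than the bar suggests, because the lever starts slightly tilted, so I'm correcting for that. Next I lift, turn the tool to line up with the station, and travel.

```bash
sed -i 's/C=HX-0.1\*X/C=HX-0.1105*X/' m.py
```

>>> apply_moves:
  delta_pos:
    - [0, 0, -1.5]
    - [0, 0, -1.5]
    - [0, 0, -1.5]
    - [0, 0, -1.5]
    - [0, 0, -1.5]
    - [0, 0, -1]
    - [0, 0, 0]
  twist: [0.158, 0.158, 0.158, 0.158, 0.158, 0.157, 0.157]
  gripper: 0

```text
t: 1.12
tool_pos: [0.171, 0.5756, 0.2989]
orientation: [-2.021, -2.404, -0.003]
force: [-0.8, -0.1, 0.2]
opening: 0.0275
gripper_force: 0.0
```

>>> apply_moves:
  delta_pos:
    - [-4.8, 1.4, 0]
    - [-4.8, 1.4, 0]
    - [-4.8, 1.4, 0]
    - [-4.8, 1.4, 0]
    - [-4.8, 1.4, 0]
    - [-4.8, 1.4, 0]
    - [-4.8, 1.4, 0]
    - [-4.8, 1.4, 0]
  twist: [0, 0, 0, 0, 0, 0, 0, 0]

```text
t: 2.12
tool_pos: [0.3495, 0.2156, 0.2978]
orientation: [2.015, 2.41, 0.001]
force: [0.8, 0.1, 0.0]
opening: 0.0003
gripper_force: 0.0
```

```bash
python3 -c "
from m import *
show();print(go(-.215,0,.25))"
```

```text
t 2.125 st [[0.2358 0.1211]] z 0.2978 F [0.8 0.1 0. ]
tool in st: x 1.0 0.0 y 0.0 -1.0 z [ 0.001  0.    -1.   ]
(array([-45.08,  12.1 ,   4.79]), 'tool yaw err vs stationY', np.float64(0.0))
```

>>> apply_moves:
  delta_pos:
    - [-5, 1.5, 0]
    - [-5, 1.5, 0]
    - [-5, 1.5, 0]
    - [-5, 1.5, 0]
    - [-5, 1.5, 0]
    - [-5, 1.5, 0]
    - [-5, 1.5, 0]
    - [-5, 1.5, 0]
  twist: [0, 0, 0, 0, 0, 0, 0, 0]

```text
t: 3.12
tool_pos: [0.5386, -0.1571, 0.2977]
orientation: [2.015, 2.41, 0.0]
force: [0.4, 0.8, 1.2]
opening: 0.0006
gripper_force: 0.0
```

>>> apply_moves:
  delta_pos:
    - [-5, 0.1, 0]
    - [0, 0, 5]
    - [0, 0, 5]
    - [0, 0, 5]
    - [0, 0, 2]
    - [0, 0, 0]
  twist: [0, 0, 0, 0, 0, 0]

```text
t: 3.88
tool_pos: [0.5471, -0.204, 0.1268]
orientation: [-2.013, -2.408, 0.001]
force: [0.2, 0.3, 1.0]
opening: 0.0005
gripper_force: 0.0
```

```bash
python3 -c "
from m import *
show();print(go(-.19,0,.13))
c=cam('scene');save(c,'s1')"
```

```text
t 3.875 st [[-0.2121  0.001 ]] z 0.1268 F [0.2 0.3 1. ]
tool in st: x 1.0 0.0 y 0.0 -1.0 z [-0.002  0.001 -1.   ]
(array([ 2.21,  0.1 , -0.32]), 'tool yaw err vs stationY', np.float64(0.0))
```

View pics/s1.png

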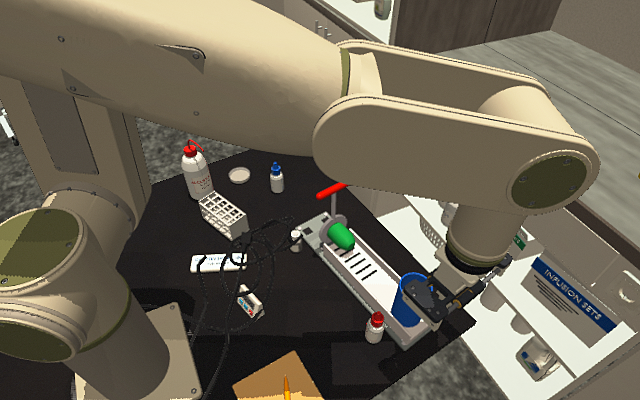

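Beaker still upright at (408,300) with the closed fingers behind it. Pushing gently near the rim.

>>> apply_moves:
  delta_pos:
    - [0.8, 0.05, 0]
    - [0.8, 0, 0]
    - [0.8, 0, 0]
    - [0.6, 0, 0]
    - [0.6, 0, 0]
    - [0.6, 0, 0]
    - [0.6, 0, 0]
    - [0.6, 0, 0]
  twist: [0, 0, 0, 0, 0, 0, 0, 0]

```text
t: 4.92
tool_pos: [0.5386, -0.1508, 0.1277]
orientation: [-2.015, -2.41, 0.0]
force: [-0.9, -0.5, -0.4]
opening: 0.0005
gripper_force: 0.3
```

```bash
cat >> m.py <<'E'
def bk():
    c=cam('scene'); b=big(mask(c,(100,120,50),(125,255,255),(300,230,450,345))); r=cv2.minAreaRect(b); print('beaker box',cv2.boundingRect(b),r)
    o=cam('top'); b=big(mask(o,(100,120,50),(125,255,255),(330,160,480,230))); print('top',cv2.boundingRect(b),cv2.minAreaRect(b)); return c
E
python3 -c "
from m import *
show();save(bk(),'s2')"
```

```text
t 4.925 st [[-0.1582 -0.0002]] z 0.1277 F [-0.9 -0.5 -0.4]
tool in st: x 1.0 -0.0 y -0.0 -1.0 z [-0.  0. -1.]
beaker box (388, 284, 34, 38) ((404.5, 302.5), (33.0, 37.0), 0.0)
top (424, 173, 29, 33) ((438.0, 189.0), (32.0, 28.0), 90.0)
```

View pics/s2.png

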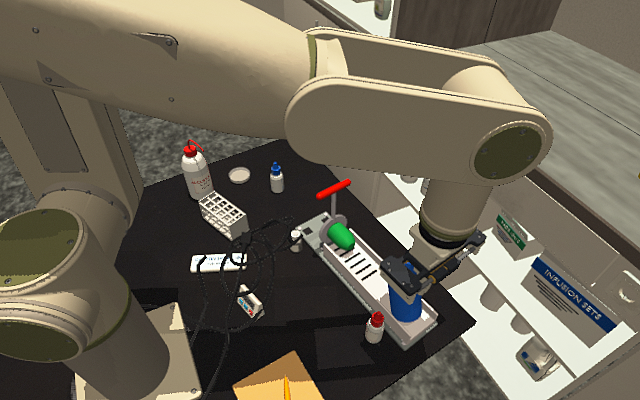

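The gripper partly hides the beaker, with the visible part around (404,302). I can't tell yet whether it is tilting or sliding, so I keep pushing.

>>> apply_moves:
  delta_pos:
    - [0.6, 0, 0]
    - [0.6, 0, 0]
    - [0.6, 0, 0]
    - [0.6, 0, 0]
  twist: [0, 0, 0, 0]

```text
t: 5.52
tool_pos: [0.5344, -0.1271, 0.1277]
orientation: [-2.015, -2.41, -0.0]
force: [-0.3, 0.3, 0.4]
opening: 0.0005
gripper_force: 0.1
```

```bash
python3 -c "
from m import *
show();c=bk();im=cv2.resize(c['frame'][220:360,300:470],None,fx=3,fy=3);cv2.imwrite('pics/s3.png',im[:,:,::-1])"
```

```text
t 5.525 st [[-0.1342 -0.0002]] z 0.1277 F [-0.3  0.3  0.4]
tool in st: x 1.0 0.0 y 0.0 -1.0 z [-0.  0. -1.]
beaker box (381, 278, 40, 39) ((402.229736328125, 294.62164306640625), (44.259925842285156, 31.687753677368164), 72.89727020263672)
top (412, 175, 30, 30) ((426.4038391113281, 188.9807891845703), (28.63295555114746, 28.04460906982422), 11.309932708740234)
```

View pics/s3.png

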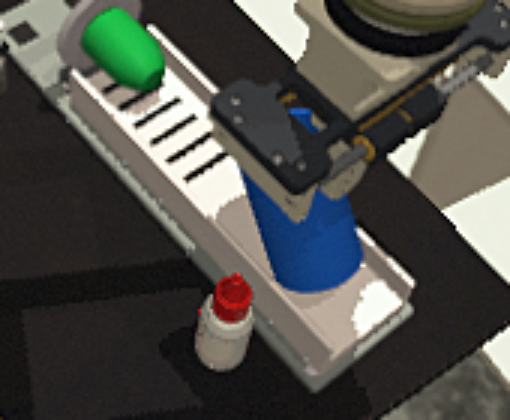

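The crop shows the beaker leaning towards the peg, with its base still near (315,280) in the crop. It is tipping, so I continue.

>>> apply_moves:
  delta_pos:
    - [0.6, 0, 0]
    - [0.6, 0, 0]
    - [0.6, 0, 0]
    - [0.4, 0, 0]
    - [0, 0, 0]
    - [0, 0, 0]
  twist: [0, 0, 0, 0, 0, 0]

```text
t: 6.38
tool_pos: [0.5307, -0.106, 0.1278]
orientation: [2.015, 2.41, -0.0]
force: [0.1, -0.4, 0.1]
opening: 0.0002
gripper_force: 0.0
```

```bash
python3 -c "
from m import *
show();c=bk();im=cv2.resize(c['frame'][220:360,300:470],None,fx=3,fy=3);cv2.imwrite('pics/s4.png',im[:,:,::-1])"
```

```text
t 6.375 st [[-0.1128 -0.0002]] z 0.1278 F [ 0.1 -0.4  0.1]
tool in st: x 1.0 -0.0 y -0.0 -1.0 z [ 0. -0. -1.]
beaker box (355, 256, 55, 48) ((381.0000305175781, 275.0000305175781), (55.154327392578125, 29.698484420776367), 45.0)
top (385, 181, 47, 31) ((408.7905578613281, 196.00674438476562), (25.00600242614746, 47.62057113647461), 81.02737426757812)
```

View pics/s4.png

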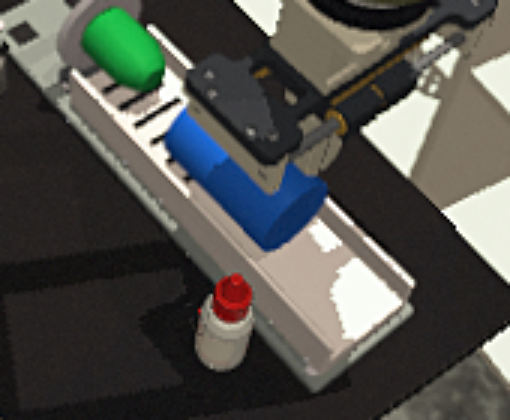

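The beaker is lying in the channel with its mouth towards the peg and its bottom face near (300,220) in the crop. Going behind it and sliding it.

>>> apply_moves:
  delta_pos:
    - [-3, 0, -0.5]
    - [-3, 0, 0]
    - [0, 0, 3]
    - [0, 0, 3.3]
    - [0, 0, 0]
  twist: [0, 0, 0, 0, 0]

```text
t: 7.1
tool_pos: [0.5387, -0.1642, 0.0667]
orientation: [-2.012, -2.405, 0.003]
force: [-0.1, -0.8, -0.6]
opening: 0.0003
gripper_force: 0.0
```

>>> apply_moves:
  delta_pos:
    - [1.5, 0, 0]
    - [1.5, 0, 0]
    - [1.5, 0, 0]
    - [1, 0, 0]
    - [1, 0, 0]
    - [1, 0, 0]
    - [1, 0, 0]
    - [1, 0, 0]
  twist: [0, 0, 0, 0, 0, 0, 0, 0]

```text
t: 8.1
tool_pos: [0.5243, -0.0709, 0.0697]
orientation: [2.015, 2.41, -0.0]
force: [1.1, -2.1, 1.6]
opening: -0.0001
gripper_force: 0.9
```

```bash
python3 -c "
from m import *
show();c=bk();im=cv2.resize(c['frame'][180:340,270:440],None,fx=3,fy=3);cv2.imwrite('pics/s5.png',im[:,:,::-1])"
```

```text
t 8.1 st [[-0.0771 -0.0002]] z 0.0697 F [ 1.1 -2.1  1.6]
tool in st: x 1.0 -0.0 y -0.0 -1.0 z [-0. -0. -1.]
beaker box (342, 235, 28, 22) ((353.4000244140625, 244.8000030517578), (12.521980285644531, 29.516096115112305), 63.43495178222656)
top (366, 184, 42, 30) ((388.15771484375, 198.55136108398438), (24.970643997192383, 41.584774017333984), 81.46923065185547)
```

View pics/s5.png

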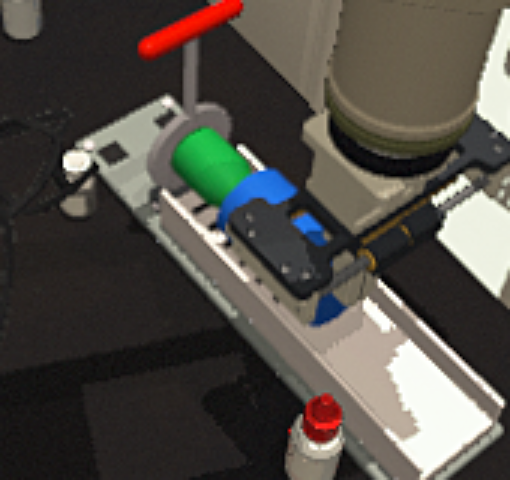

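The beaker rim (at about (250,190) in the crop) is just reaching over the peg tip and is centred. Keep pushing.

>>> apply_moves:
  delta_pos:
    - [0.8, 0, 0]
    - [0.8, 0, 0]
    - [0.8, 0, 0]
    - [0.8, 0, 0]
    - [0.8, 0, 0]
    - [0.8, 0, 0]
    - [0.6, 0, 0]
    - [0.3, 0, 0]
  twist: [0, 0, 0, 0, 0, 0, 0, 0]

```text
t: 9.2
tool_pos: [0.5143, -0.0149, 0.0698]
orientation: [2.015, 2.41, 0.0]
force: [0.4, -0.9, -1.5]
opening: 0.0002
gripper_force: 0.3
```

```bash
python3 -c "
from m import *
show();c=bk()"
```

```text
t 9.2 st [[-0.0203 -0.0003]] z 0.0698 F [ 0.4 -0.9 -1.5]
tool in st: x 1.0 0.0 y 0.0 -1.0 z [ 0. -0. -1.]
beaker box (354, 256, 16, 16) ((360.0000305175781, 264.0000305175781), (12.727920532226562, 12.727922439575195), 45.0)
top (344, 188, 35, 30) ((362.4826354980469, 202.38726806640625), (24.937379837036133, 35.0491828918457), 81.25383758544922)
```

Advance in 2 mm steps and watch the force.

>>> apply_moves:
  delta_pos:
    - [0.2, 0, 0]
    - [0.2, 0, 0]
    - [0.2, 0, 0]
    - [0.1, 0, 0]
  twist: [0, 0, 0, 0]

```text
t: 9.8
tool_pos: [0.5132, -0.0084, 0.0698]
orientation: [2.015, 2.41, 0.0]
force: [0.0, -1.3, 0.1]
opening: 0.0005
gripper_force: 0.6
```

>>> apply_moves:
  delta_pos:
    - [0.2, 0, 0]
    - [0.1, 0, 0]
    - [0, 0, 0]
  twist: [0, 0, 0]

```text
t: 10.18
tool_pos: [0.5136, -0.0071, 0.0707]
orientation: [2.013, 2.407, -0.001]
force: [0.1, -8.8, 2.9]
opening: 0.0005
gripper_force: 4.3
```

```bash
python3 -c "
from m import *
show();c=bk();im=cv2.resize(c['frame'][180:340,270:440],None,fx=3,fy=3);cv2.imwrite('pics/s6.png',im[:,:,::-1])
o=cam('top');r=cv2.minAreaRect(big(mask(o,(0,150,90),(8,255,255),(310,165,360,225))));print('bar st',st(onz(o,[r[0]],.188)))"
```

```text
t 10.175 st [[-0.0124 -0.0009]] z 0.0707 F [ 0.1 -8.8  2.9]
tool in st: x 1.0 -0.0 y -0.0 -1.0 z [ 0.002 -0.003 -1.   ]
beaker box (351, 252, 16, 16) ((357.3038635253906, 260.8192443847656), (13.594398498535156, 13.506691932678223), 52.12501525878906)
top (344, 188, 31, 31) ((359.4864501953125, 202.91891479492188), (25.31744384765625, 33.53739547729492), 80.53767395019531)
bar st [[ 0.1099 -0.0016]]
```

View pics/s6.png

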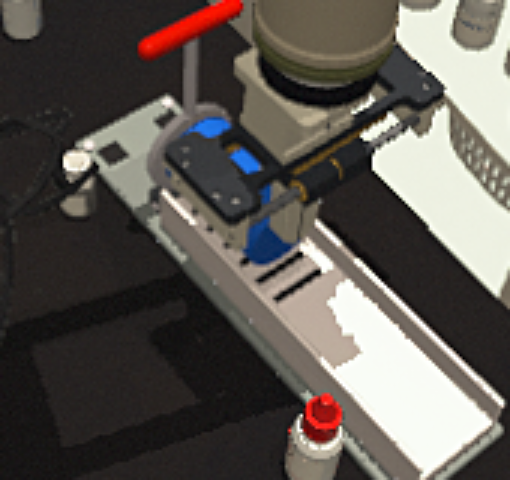

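The beaker is home against the disc (force 8.8 N on contact), with its bottom near (275,235) in the crop. The lever is unmoved, bar at station x 0.110. Retreating and going to the lever.

>>> apply_moves:
  delta_pos:
    - [-1, 0, 0]
    - [-1, 0, 0]
    - [0, 0, -5]
    - [0, 0, -5]
    - [0, 0, -5]
    - [0, 0, -4]
    - [4, 1, 0]
    - [5.7, 1.5, 0]
  twist: [0, 0, 0, 0, 0, 0, 0, 0]

```text
t: 11.32
tool_pos: [0.5241, 0.0744, 0.2605]
orientation: [2.018, 2.406, 0.001]
force: [0.6, 0.5, 0.4]
opening: 0.0007
gripper_force: 0.0
```

```bash
python3 -c "
from m import *
show();print(go(.07,-.025,.198));c=bk()"
```

```text
t 11.325 st [[ 0.0659 -0.0258]] z 0.2605 F [0.6 0.5 0.4]
tool in st: x 1.0 -0.003 y -0.003 -1.0 z [ 0.001  0.    -1.   ]
(array([ 0.41, -0.09,  6.25]), 'tool yaw err vs stationY', np.float64(-0.003))
beaker box (326, 230, 49, 39) ((350.0000305175781, 242.99998474121094), (50.91168975830078, 28.284271240234375), 45.0)
top (350, 205, 39, 12) ((369.0284118652344, 210.70437622070312), (6.630794525146484, 37.77627182006836), 82.09283447265625)
```

>>> apply_moves:
  delta_pos:
    - [0, 0, 3.2]
    - [0, 0, 3.0]
    - [1, 0, 0]
    - [1, 0, 0]
    - [1, 0, 0]
    - [1, 0, 0.1]
    - [1, 0, 0.2]
    - [1, 0, 0.25]
  twist: [0, 0, 0, 0, 0, 0, 0, 0]

```text
t: 12.42
tool_pos: [0.5128, 0.1345, 0.1922]
orientation: [2.015, 2.41, 0.0]
force: [0.1, -0.2, -0.3]
opening: 0.0002
gripper_force: 0.0
```

```bash
cat >> m.py <<'E'
def pred(phi):
    # predicted scene bbox of the beaker home on the peg at carriage angle phi
    c=cam('scene'); a=np.linspace(0,6.28,60); P=[]
    for xx in (-.105,0):
        x=xx+0*a; y=.032*np.cos(a); z=.044+.032*np.sin(a)
        xs=.1+x*np.cos(phi)+z*np.sin(phi); zs=.018-x*np.sin(phi)+z*np.cos(phi)
        P.append(np.c_[C+xs[:,None]*X+y[:,None]*Y,zs])
    q=proj(c,np.vstack(P)); print('pred',phi,q.min(0).round(),q.max(0).round())
    b=big(mask(c,(100,120,50),(125,255,255),(240,120,450,345))); x,y,w,h=cv2.boundingRect(b); print('beaker seen',(x,y),(x+w,y+h))
    try:
        r=cv2.minAreaRect(big(mask(c,(0,150,90),(8,255,255),(265,120,370,300)))); print('bar seen',r)
    except Exception: print('no bar')
    print('bar pred',proj(c,np.r_[C+(.1+.17*np.sin(phi))*X,.018+.17*np.cos(phi)]))
    return c
E
python3 -c "
from m import *
show();pred(.25)"
```

```text
t 12.425 st [[ 0.1271 -0.0253]] z 0.1922 F [ 0.1 -0.2 -0.3]
tool in st: x 1.0 0.0 y 0.0 -1.0 z [ 0.  0. -1.]
pred 0.25 [320. 215.] [371. 261.]
beaker seen (326, 219) (375, 269)
bar seen ((333.0, 189.0000457763672), (7.155416965484619, 37.565940856933594), 63.43495178222656)
bar pred [[324.56527854 182.73814304]]
```

The bar looks unmoved although the finger should have reached it. Using the last picture, a side-by-side view, to check.

```bash
python3 -c "
from m import *
c=pred(.06);o=cam('top');w=cam('wrist')
f=lambda i:cv2.resize(i,(400,300))
im=np.vstack([np.hstack([f(c['frame'][140:290,250:450]),f(o['frame'][130:250,290:450])]),np.hstack([f(w['frame']),f(c['frame'])])])
cv2.imwrite('pics/s7.png',im[:,:,::-1])
r=cv2.minAreaRect(big(mask(o,(0,150,90),(8,255,255),(300,165,360,225))));print('top bar',r,st(onz(o,[r[0]],.188)))
p=robot.read_state()['tool_pos'];q=p-[0,0,.025];print('tip px',proj(c,q),proj(o,q))"
```

```text
pred 0.06 [323. 218.] [373. 268.]
beaker seen (326, 219) (375, 269)
bar seen ((332.8000183105469, 189.10003662109375), (7.155416965484619, 38.01315689086914), 63.43495178222656)
bar pred [[333.43774053 189.23379635]]
top bar ((340.0, 198.0), (8.0, 6.0), 90.0) [[0.1101 0.0018]]
tip px [[337.50792619 187.32050362]] [[330.30066774 189.21462585]]
```

View pics/s7.png

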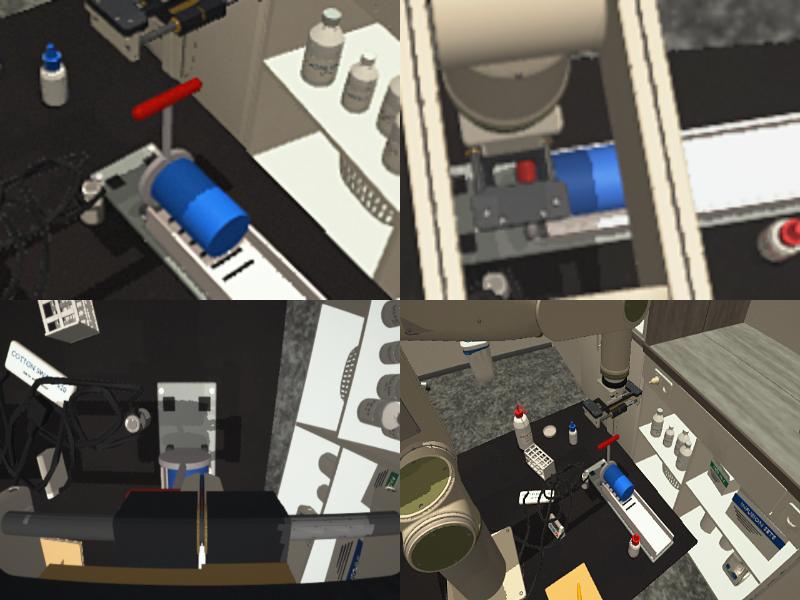

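```bash
python3 -c "
from m import *
c=cam('scene');s=robot.read_state()
for p in [np.array([.5136,-.0071,.0707]),s['tool_pos']]:
  for dz in (-.025,0,.065): print(dz,proj(c,p+[0,0,dz]).round(1))
print(s['t'],s['tool_pos'],s['q'],s['force'],s['joint_torque'])
b=C+.1105*X
for y in (-.046,-.025,0,.046): print(y,proj(c,np.r_[b+y*Y,.188]).round(1))
f=c['frame']; print(f[188:180:-1,337],f[150:188:6,337].tolist())"
```

```text
-0.025 [[364.5 265.4]]
0 [[365.7 258.9]]
0.065 [[368.8 240.4]]
-0.025 [[337.6 187.3]]
0 [[338.1 179.1]]
0.065 [[339.6 155.9]]
12.675 [0.51287337 0.13367461 0.19215045] [ 1.58348427e-01 -4.86994494e-02  1.70979910e+00 -1.87306231e-04
  1.48071859e+00 -1.98163353e-02] [ 1.0007867  -0.42882211 -0.74686079] [ 3.47625408e-01 -4.62140465e+01 -4.87166297e+01  1.12747480e-01
  2.13119038e-02  1.73488021e-02]
-0.046 [[349.9 180.7]]
-0.025 [[342.4 184.5]]
0 [[333.4 189.1]]
0.046 [[316.  197.8]]
[[153  16   6]
 [162   7   0]
 [173  15   3]
 [161  11   2]
 [148   9   0]
 [ 89  24  22]
 [ 35  33  35]
 [ 29  33  34]] [[118, 88, 33], [87, 82, 69], [113, 107, 90], [114, 107, 91], [114, 106, 89], [25, 21, 23], [173, 15, 3]]
```

```bash
python3 -c "
from m import *
w=cam('wrist');s=robot.read_state();p=s['tool_pos']
print('cam st',st(-w['R'].T@w['t']),(-w['R'].T@w['t'])[2])
for dz in (-.025,0,.05): print('tip',dz,proj(w,p+[0,0,dz]).round(1))
b=C+.1105*X
for y in (-.046,-.025,0,.046): print('bar',y,proj(w,np.r_[b+y*Y,.188]).round(1))
m=mask(w,(0,150,60),(8,255,255),(0,0,640,400)); r=cv2.boundingRect(big(m));print('red',r, m.sum()//255)
o=cam('top');
for dz in (-.025,0,.065): print('top tip',proj(o,p+[0,0,dz]).round(1))
t=o['frame'];print([(x,t[189,x].tolist()) for x in range(310,356,3)])"
```

```text
cam st [[ 0.1958 -0.0238]] 0.3644473672261157
tip -0.025 [[325.  225.3]]
tip 0 [[325.2 240.3]]
tip 0.05 [[326.1 285.8]]
bar -0.046 [[360.6 262.4]]
bar -0.025 [[324.7 262.4]]
bar 0 [[281.9 262.4]]
bar 0.046 [[204.3 261.8]]
red (201, 250, 88, 15) 426
top tip [[330.5 189.1]]
top tip [[330.6 186.5]]
top tip [[331.  178.9]]
[(310, [40, 37, 36]), (313, [45, 41, 40]), (316, [37, 38, 41]), (319, [116, 94, 61]), (322, [61, 51, 37]), (325, [117, 110, 98]), (328, [112, 105, 93]), (331, [111, 105, 93]), (334, [113, 106, 94]), (337, [109, 102, 91]), (340, [100, 94, 85]), (343, [85, 81, 74]), (346, [67, 66, 61]), (349, [95, 93, 90]), (352, [63, 56, 52]), (355, [156, 147, 135])]
```

The picture shows the beaker fully home on the peg. The bar is unmoved at (333,189), and the finger is behind it on its far side. I'll lift, go back and approach again in checked steps.

>>> apply_moves:
  delta_pos:
    - [0, 0, -3]
    - [0, 0, -3]
    - [-3.5, 0, 0]
    - [-3.5, 0, 0]
    - [0, 0, 0]
    - [0, 0, 3.5]
    - [0, 0, 3.5]
    - [0, 0, 0]
  twist: [0, 0, 0, 0, 0, 0, 0, 0]

```text
t: 13.78
tool_pos: [0.5229, 0.0653, 0.1791]
orientation: [-2.012, -2.406, 0.006]
force: [-0.4, -0.6, 0.7]
opening: 0.0003
gripper_force: 0.0
```

>>> apply_moves:
  delta_pos:
    - [1, 0, 0]
    - [1, 0, 0]
    - [1, 0, 0]
    - [0.5, 0, 0]
    - [0, 0, 0]
  twist: [0, 0, 0, 0, 0]

```text
t: 14.4
tool_pos: [0.5191, 0.0998, 0.1825]
orientation: [2.014, 2.411, 0.0]
force: [1.5, -1.6, 0.1]
opening: 0.0005
gripper_force: 0.0
```

```bash
python3 -c "
from m import *
show();pred(.06)
w=cam('wrist')
m=mask(w,(0,150,60),(8,255,255),(0,0,640,400)); r=cv2.boundingRect(big(m));print('red',r, m.sum()//255)
b=C+.1105*X
for y in (-.046,-.025,0,.046): print('bar',y,proj(w,np.r_[b+y*Y,.188]).round(1))"
```

```text
t 14.4 st [[ 0.0918 -0.0253]] z 0.1825 F [ 1.5 -1.6  0.1]
tool in st: x 1.0 0.001 y 0.001 -1.0 z [ 0. -0. -1.]
pred 0.06 [323. 218.] [373. 268.]
beaker seen (326, 219) (375, 269)
bar seen ((328.6000061035156, 191.1999969482422), (7.155416965484619, 28.621667861938477), 63.43495178222656)
bar pred [[333.43774053 189.23379635]]
red (187, 197, 174, 31) 4848
bar -0.046 [[364.6 210.4]]
bar -0.025 [[324.8 210.4]]
bar 0 [[277.4 210.3]]
bar 0.046 [[191.6 210.1]]
```

The finger is now on the near side of the bar. Push in steps.

>>> apply_moves:
  delta_pos:
    - [0.5, 0, 0]
    - [0.5, 0, 0]
    - [0.5, 0, 0]
    - [0, 0, 0]
  twist: [0, 0, 0, 0]

```text
t: 15.0
tool_pos: [0.5163, 0.1145, 0.1821]
orientation: [-2.014, -2.41, 0.0]
force: [0.7, -0.1, -0.4]
opening: 0.0007
gripper_force: 0.3
```

```bash
python3 -c "
from m import *
show();pred(.12)"
```

```text
t 15.0 st [[ 0.1068 -0.0251]] z 0.1821 F [ 0.7 -0.1 -0.4]
tool in st: x 1.0 0.0 y 0.0 -1.0 z [-0.  0. -1.]
pred 0.12 [322. 217.] [372. 266.]
beaker seen (325, 219) (374, 269)
bar seen ((324.9000244140625, 188.29998779296875), (6.708203315734863, 28.174457550048828), 63.43495178222656)
bar pred [[330.57065488 186.90274859]]
```

The bar is moving with the finger. Continuing along the arc.

>>> apply_moves:
  delta_pos:
    - [0.9, 0, 0]
    - [0.9, 0, 0]
    - [0.9, 0, 0]
    - [0.9, 0, 0.2]
    - [0.9, 0, 0.3]
    - [0.9, 0, 0.3]
    - [0.9, 0, 0.3]
    - [0.9, 0, 0.4]
  twist: [0, 0, 0, 0, 0, 0, 0, 0]

```text
t: 16.05
tool_pos: [0.5036, 0.1856, 0.167]
orientation: [-2.015, -2.41, -0.0]
force: [1.0, -1.3, 2.0]
opening: 0.0004
gripper_force: 0.9
```

```bash
python3 -c "
from m import *
show();pred(.58)"
```

```text
t 16.05 st [[ 0.179  -0.0252]] z 0.167 F [ 1.  -1.3  2. ]
tool in st: x 1.0 0.0 y 0.0 -1.0 z [-0.  0. -1.]
pred 0.58 [316. 213.] [364. 247.]
beaker seen (321, 214) (368, 257)
bar seen ((309.6131286621094, 179.18325805664062), (6.754251003265381, 28.72934913635254), 64.65382385253906)
bar pred [[311.24994925 177.68107562]]
```

>>> apply_moves:
  delta_pos:
    - [0.8, 0, 0.5]
    - [0.8, 0, 0.6]
    - [0.7, 0, 0.6]
    - [0.7, 0, 0.7]
    - [0.6, 0, 0.7]
    - [0.5, 0, 0.6]
    - [0, 0, 0]
  twist: [0, 0, 0, 0, 0, 0, 0]

```text
t: 16.98
tool_pos: [0.4964, 0.2272, 0.1304]
orientation: [-2.013, -2.41, -0.003]
force: [-0.2, 2.4, 3.8]
opening: 0.0005
gripper_force: 1.7
```

```bash
python3 -c "
from m import *
show();pred(.9);pred(.95)"
```

```text
t 16.975 st [[ 0.2212 -0.0255]] z 0.1304 F [-0.2  2.4  3.8]
tool in st: x 1.0 0.001 y 0.001 -1.0 z [ 0.001  0.002 -1.   ]
pred 0.9 [313. 205.] [357. 239.]
beaker seen (317, 212) (362, 243)
bar seen ((298.9107666015625, 180.7478790283203), (6.386955738067627, 26.87843894958496), 64.79888153076172)
bar pred [[301.88413152 179.85059891]]
pred 0.95 [313. 203.] [355. 239.]
beaker seen (317, 212) (362, 243)
bar seen ((298.9107666015625, 180.7478790283203), (6.386955738067627, 26.87843894958496), 64.79888153076172)
bar pred [[300.77522646 180.74533421]]
```

The lever is at about 0.87 rad. Switching to pressing from above.

>>> apply_moves:
  delta_pos:
    - [-0.3, 0, -2]
    - [0, 0, -2.5]
    - [0.9, 0, 0]
    - [0.8, 0, 0]
    - [0, 0, 0]
    - [0, 0, 0.9]
    - [0, 0, 0.8]
  twist: [0, 0, 0, 0, 0, 0, 0]

```text
t: 17.95
tool_pos: [0.4935, 0.2388, 0.1568]
orientation: [-2.015, -2.41, 0.002]
force: [0.2, -0.4, -1.3]
opening: 0.0003
gripper_force: 0.0
```

>>> apply_moves:
  delta_pos:
    - [0.4, 0, 0.6]
    - [0.4, 0, 0.6]
    - [0.4, 0, 0.6]
    - [0.3, 0, 0.6]
    - [0.3, 0, 0.6]
    - [0.2, 0, 0.6]
    - [0.2, 0, 0.6]
    - [0, 0, 0]
  twist: [0, 0, 0, 0, 0, 0, 0, 0]

```text
t: 18.95
tool_pos: [0.4896, 0.2606, 0.1155]
orientation: [-2.015, -2.41, 0.002]
force: [-0.3, 0.3, 0.7]
opening: 0.0003
gripper_force: 0.0
```

```bash
python3 -c "
from m import *
show();pred(1.2);pred(1.1)"
```

```text
t 18.95 st [[ 0.2553 -0.0248]] z 0.1155 F [-0.3  0.3  0.7]
tool in st: x 1.0 0.0 y 0.0 -1.0 z [-0.001 -0.    -1.   ]
pred 1.2 [311. 196.] [348. 239.]
beaker seen (317, 212) (362, 243)
bar seen ((302.3186950683594, 179.11473083496094), (6.440180778503418, 34.436336517333984), 64.79888153076172)
bar pred [[296.69936865 187.1324275 ]]
pred 1.1 [312. 199.] [351. 239.]
beaker seen (317, 212) (362, 243)
bar seen ((302.3186950683594, 179.11473083496094), (6.440180778503418, 34.436336517333984), 64.79888153076172)
bar pred [[298.03692493 184.21795121]]
```

The bar hasn't moved, so with the jaws closed the fingertips end near TCP height, not 25 mm ahead of it. That also explains the first miss. Redoing the press with that offset.

>>> apply_moves:
  delta_pos:
    - [0, 0, -2.5]
    - [0, 0, -2.5]
    - [-1.2, 0, 0]
    - [-1.2, 0, 0]
    - [0, 0, 0]
    - [0, 0, 1.5]
    - [0, 0, 1]
    - [0, 0, 0.5]
  twist: [0, 0, 0, 0, 0, 0, 0, 0]

```text
t: 20.05
tool_pos: [0.4933, 0.237, 0.1343]
orientation: [-2.014, -2.409, 0.003]
force: [0.1, -0.2, -0.3]
opening: 0.0005
gripper_force: 0.0
```

>>> apply_moves:
  delta_pos:
    - [0, 0, 0.4]
    - [0, 0, 0.4]
    - [0.1, 0, 0.4]
    - [0.2, 0, 0.4]
  twist: [0, 0, 0, 0]

```text
t: 20.55
tool_pos: [0.4946, 0.2414, 0.1215]
orientation: [2.015, 2.41, 0.005]
force: [-1.1, 5.6, 4.8]
opening: 0.0005
gripper_force: 2.5
```

```bash
python3 -c "
from m import *
show();pred(.95);pred(1.)"
```

```text
t 20.55 st [[ 0.2355 -0.0262]] z 0.1215 F [-1.1  5.6  4.8]
tool in st: x 1.0 0.0 y 0.0 -1.0 z [ 0.002  0.002 -1.   ]
pred 0.95 [313. 203.] [355. 239.]
beaker seen (317, 210) (360, 240)
bar seen ((300.4000244140625, 180.30001831054688), (6.260990142822266, 33.541019439697266), 63.43495178222656)
bar pred [[300.77522646 180.74533421]]
pred 1.0 [312. 202.] [354. 239.]
beaker seen (317, 210) (360, 240)
bar seen ((300.4000244140625, 180.30001831054688), (6.260990142822266, 33.541019439697266), 63.43495178222656)
bar pred [[299.76438505 181.77527929]]
```

>>> apply_moves:
  delta_pos:
    - [0.4, 0, 0.4]
    - [0.4, 0, 0.4]
    - [0.3, 0, 0.5]
    - [0.3, 0, 0.5]
    - [0.3, 0, 0.5]
    - [0.2, 0, 0.5]
  twist: [0, 0, 0, 0, 0, 0]

```text
t: 21.4
tool_pos: [0.4902, 0.259, 0.0918]
orientation: [-2.015, -2.41, 0.0]
force: [0.4, 2.6, 2.2]
opening: 0.0003
gripper_force: 1.1
```

```bash
python3 -c "
from m import *
show();pred(1.15);pred(1.2)"
```

```text
t 21.4 st [[ 0.2537 -0.0251]] z 0.0918 F [0.4 2.6 2.2]
tool in st: x 1.0 0.0 y 0.0 -1.0 z [-0.  0. -1.]
pred 1.15 [311. 197.] [350. 239.]
beaker seen (315, 202) (355, 238)
bar seen ((297.1170654296875, 185.253662109375), (6.006500720977783, 33.10559844970703), 65.224853515625)
bar pred [[297.31969879 185.6191168 ]]
pred 1.2 [311. 196.] [348. 239.]
beaker seen (314, 202) (355, 238)
bar seen ((297.3000183105469, 185.10000610351562), (5.81377649307251, 32.64659118652344), 63.43495178222656)
bar pred [[296.69936865 187.1324275 ]]
```

The contact is too far on the outer side of the bar. Reseating the tip 7 mm inward, then continuing down.

>>> apply_moves:
  delta_pos:
    - [0, 0, -1]
    - [0, 0, -0.5]
    - [-0.7, 0, 0]
    - [0, 0, 0.6]
    - [0, 0, 0.5]
    - [0.1, 0, 0.5]
    - [0.2, 0, 0.5]
    - [0.2, 0, 0.5]
  twist: [0, 0, 0, 0, 0, 0, 0, 0]

```text
t: 22.5
tool_pos: [0.4906, 0.2571, 0.0809]
orientation: [-2.015, -2.41, 0.0]
force: [-0.5, 0.5, 1.1]
opening: 0.0006
gripper_force: 0.7
```

```bash
python3 -c "
from m import *
show();pred(1.2);pred(1.25)"
```

```text
t 22.5 st [[ 0.2517 -0.0251]] z 0.0809 F [-0.5  0.5  1.1]
tool in st: x 1.0 0.0 y 0.0 -1.0 z [-0.  0. -1.]
pred 1.2 [311. 196.] [348. 239.]
beaker seen (314, 199) (354, 238)
bar seen ((292.9000244140625, 188.80001831054688), (5.813776016235352, 25.043960571289062), 63.43495178222656)
bar pred [[296.69936865 187.1324275 ]]
pred 1.25 [311. 195.] [347. 239.]
beaker seen (314, 199) (354, 238)
bar seen ((293.1774597167969, 188.77264404296875), (6.019070625305176, 25.538053512573242), 64.53665161132812)
bar pred [[296.17511182 188.75208937]]
```

>>> apply_moves:
  delta_pos:
    - [0.2, 0, 0.5]
    - [0.2, 0, 0.5]
    - [0.1, 0, 0.5]
    - [0.1, 0, 0.5]
    - [0.1, 0, 0.5]
    - [0.1, 0, 0.5]
    - [0, 0, 0.5]
  twist: [0, 0, 0, 0, 0, 0, 0]

```text
t: 23.48
tool_pos: [0.4893, 0.2647, 0.0458]
orientation: [-2.015, -2.41, 0.0]
force: [-0.8, 0.9, 1.0]
opening: 0.0008
gripper_force: 0.4
```

```bash
python3 -c "
from m import *
show();pred(1.4);pred(1.571)"
```

```text
t 23.475 st [[ 0.2594 -0.0251]] z 0.0458 F [-0.8  0.9  1. ]
tool in st: x 1.0 0.0 y 0.0 -1.0 z [-0. -0. -1.]
pred 1.4 [310. 193.] [342. 240.]
beaker seen (313, 192) (345, 239)
bar seen ((291.3000183105469, 196.59999084472656), (5.813776016235352, 24.149534225463867), 63.43495178222656)
bar pred [[295.16813652 194.19187253]]
pred 1.571 [310. 192.] [337. 240.]
beaker seen (313, 192) (345, 239)
bar seen ((291.10003662109375, 196.6999969482422), (5.81377649307251, 23.702320098876953), 63.43495178222656)
bar pred [[295.01925218 201.30428774]]
```

>>> apply_moves:
  delta_pos:
    - [0.1, 0, 0.5]
    - [0.1, 0, 0.5]
    - [0.1, 0, 0.5]
    - [0, 0, 0.4]
    - [0, 0, 0.3]
    - [0, 0, 0]
  twist: [0, 0, 0, 0, 0, 0]

```text
t: 24.32
tool_pos: [0.4886, 0.2675, 0.0239]
orientation: [-2.015, -2.41, 0.001]
force: [0.4, -0.2, -0.3]
opening: 0.0004
gripper_force: 0.0
```

```bash
python3 -c "
from m import *
show();pred(1.5);pred(1.571)"
```

```text
t 24.325 st [[ 0.2623 -0.0249]] z 0.0239 F [ 0.4 -0.2 -0.3]
tool in st: x 1.0 0.0 y 0.0 -1.0 z [-0.001 -0.    -1.   ]
pred 1.5 [310. 192.] [339. 240.]
beaker seen (312, 191) (341, 239)
bar seen ((291.1000061035156, 201.70001220703125), (5.813776016235352, 23.702320098876953), 63.43495178222656)
bar pred [[294.95536564 198.24624802]]
pred 1.571 [310. 192.] [337. 240.]
beaker seen (312, 191) (341, 239)
bar seen ((291.1000061035156, 201.70001220703125), (5.813776969909668, 23.702322006225586), 63.43495178222656)
bar pred [[295.01925218 201.30428774]]
```

>>> apply_moves:
  delta_pos:
    - [0, 0, 0.2]
    - [0, 0, 0.2]
    - [0, 0, 0.1]
  twist: [0, 0, 0]

```text
t: 24.8
tool_pos: [0.4888, 0.2676, 0.0191]
orientation: [2.015, 2.41, 0.0]
force: [0.8, 1.5, -0.2]
opening: 0.0007
gripper_force: 0.3
```

```bash
python3 -c "
from m import *
show();pred(1.571)"
```

```text
t 24.8 st [[ 0.2624 -0.0252]] z 0.0191 F [ 0.8  1.5 -0.2]
tool in st: x 1.0 0.0 y 0.0 -1.0 z [ 0.  0. -1.]
pred 1.571 [310. 192.] [337. 240.]
beaker seen (312, 191) (340, 239)
bar seen ((291.8000183105469, 203.1000213623047), (5.366562843322754, 24.59674835205078), 63.43495178222656)
bar pred [[295.01925218 201.30428774]]
```

>>> apply_moves:
  delta_pos:
    - [0, 0, 0.2]
    - [0, 0, 0.1]
    - [0, 0, 0.1]
    - [0, 0, 0]
  twist: [0, 0, 0, 0]

```text
t: 25.35
tool_pos: [0.489, 0.2676, 0.016]
orientation: [2.015, 2.41, -0.0]
force: [-3.4, -1.4, 8.3]
opening: 0.0007
gripper_force: 4.1
```

```bash
python3 -c "
from m import *
show();pred(1.571)"
```

```text
t 25.35 st [[ 0.2624 -0.0253]] z 0.016 F [-3.4 -1.4  8.3]
tool in st: x 1.0 0.0 y 0.0 -1.0 z [ 0. -0. -1.]
pred 1.571 [310. 192.] [337. 240.]
beaker seen (311, 191) (340, 239)
bar seen ((291.4000244140625, 203.80001831054688), (5.366562843322754, 23.255107879638672), 63.43495178222656)
bar pred [[295.01925218 201.30428774]]
```

>>> apply_moves:
  delta_pos:
    - [0, 0, 0.1]
    - [0, 0, 0.1]
    - [0, 0, 0]
  twist: [0, 0, 0]

```text
t: 25.78
tool_pos: [0.4891, 0.2677, 0.0156]
orientation: [2.015, 2.41, 0.0]
force: [-9.5, -5.4, 22.6]
opening: 0.0002
gripper_force: 11.2
```

>>> apply_moves:
  delta_pos:
    - [0, 0, -2]
    - [0, 0, -5]
    - [0, 0, -5]
    - [0, 0, -5]
    - [0, 0, -5]
    - [3, 3, 0]
    - [5, 5, 0]
    - [0, 0, 0]
  twist: [0, 0, 0, 0, 0, 0, 0, 0]

```text
t: 26.78
tool_pos: [0.549, 0.3559, 0.2292]
orientation: [-2.011, -2.41, 0.008]
force: [-0.3, -0.3, -1.2]
opening: 0.0005
gripper_force: 0.0
```

```bash
python3 -c "
from m import *
show();pred(1.571);pred(1.52)
o=cam('top');b=big(mask(o,(100,120,50),(125,255,255),(300,150,400,240)));print('top beaker',cv2.boundingRect(b))
a=np.linspace(0,6.28,60)
P=np.vstack([np.c_[C+(.144+.032*np.cos(a))[:,None]*X+(.032*np.sin(a))[:,None]*Y,0*a+z] for z in (.018,.123)]);q=proj(o,P);print(q.min(0),q.max(0)-q.min(0))
r=cv2.minAreaRect(big(mask(o,(0,150,90),(8,255,255),(250,165,340,235))));print('bar',r,st(onz(o,[r[0]],.018)))"
```

```text
t 26.775 st [[ 0.3386 -0.1   ]] z 0.2292 F [-0.3 -0.3 -1.2]
tool in st: x 1.0 0.002 y 0.002 -1.0 z [-0.005 -0.002 -1.   ]
pred 1.571 [310. 192.] [337. 240.]
beaker seen (311, 191) (340, 239)
bar seen ((294.8999938964844, 201.80001831054688), (5.813776969909668, 31.304954528808594), 63.43495178222656)
bar pred [[295.01925218 201.30428774]]
pred 1.52 [310. 192.] [339. 240.]
beaker seen (311, 191) (340, 239)
bar seen ((294.8999938964844, 201.80003356933594), (5.81377649307251, 31.304948806762695), 63.43495178222656)
bar pred [[294.95556472 199.09346211]]
top beaker (311, 190, 28, 34)
[310.05143355 191.63523279] [28.28815952 34.65769936]Traceback (most recent call last):
  File "<string>", line 7, in <module>
    r=cv2.minAreaRect(big(mask(o,(0,150,90),(8,255,255),(250,165,340,235))));print('bar',r,st(onz(o,[r[0]],.018)))
                      ~~~^^^^^^^^^^^^^^^^^^^^^^^^^^^^^^^^^^^^^^^^^^^^^^^^^^
  File "m.py", line 4, in big
    def big(m): return max(cv2.findContours(m,cv2.RETR_EXTERNAL,cv2.CHAIN_APPROX_NONE)[0],key=cv2.contourArea)
                       ~~~^^^^^^^^^^^^^^^^^^^^^^^^^^^^^^^^^^^^^^^^^^^^^^^^^^^^^^^^^^^^^^^^^^^^^^^^^^^^^^^^^^^^
ValueError: max() iterable argument is empty
```

The bar matches the stop position, the beaker outline matches mouth-down on the disc in both views, and the robot is clear. Handing in.

```bash
python3 -c "
from plant import robot
print(robot.close_job())"
```

```text
the job is handed in; nothing more can be done
None
```

I handed the job in at about 27 s: by the cameras, the beaker stands mouth-down over the peg, the lever is at its stop and the robot is clear; no verdict came back, and I did not re-measure the bottles and vial.

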